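# Show the notched lamp plate's label to the bench camera

## Robot

A 6-joint arm with a two-finger parallel gripper is mounted at the origin on the work surface. World frame = base frame: x ahead of the robot, y to its left, z up, the work surface at z = 0. Lengths are in m, angles in rad, forces in N, time in s.
With the tool pointing down it reaches from about 0.425 to 0.95 m from the base axis. Payload 3.5 kg.
Tool frame: the origin (TCP) lies at the very end of the fingers, on their centre line; the grasp point (between the pads) lies 19 mm behind it; z points along the fingers, y is the direction in which the jaws open and shut (so a half turn about z gives the same grasp; the last joint's range is limited). The gripper opens to 85 mm and grips with 20 to 120 N. Pads are 22 mm wide; open, the fingers measure 114 mm over their backs; the gripper's body (76 mm by 85 mm) begins 54 mm behind the grasp point. The pads swing forward as they close: fully open they stand 13 mm farther back than shut.
Start: joints at [-1.333, 0.286, 1.577, -0, 1.279, -0.15], TCP at [0.255, -0.625, 0.231] pointing down, gripper open.
Joint ranges: [-2.77, 2.77], [-0.9, 2.22], [0.21, 2.48], [-1.53, 4.67], [0.24, 2.81], [-2.84, 2.84]. Speed limits (rad/s): [2.79, 2.79, 3.14, 3.14, 3.14, 3.14].

## Interface

Orientations are given as a unit quaternion [x, y, z, w].
In Python, from plant import get_state, vision, ctrl, cut_out gives the robot as it stands.
- The arm moves only by the tool jog_arm, never from a script. Its argument "commands" is text: rows parted by semicolons, each of 6 numbers parted by spaces: the shift along the world's x, y, z in m, then the turn, a rotation vector about the world's x, y, z in rad. A call has 1 to 20 rows; each row is the pose to reach, as a shift and turn from the pose commanded when the call began; what a row does not reach only later rows make up. A row lasts 1/8 s, in which the tool goes at most 62.5 mm and 10.7 degrees, less where a joint would pass 70% of its speed; a pose out of reach is approached as far as the arm can. A call with a gripper value outside its range is refused whole. "gripper" is the opening in per cent of the stroke, from 0 (shut) to 100 (fully open), set as the call begins (left out, the last holds). The fingers move at their own pace and stop on an object; "grip_force" is the grip in N (left out, the last holds). Time passes only in rows, so rows that repeat a pose let the fingers close. It gives the time, the measured TCP pose, the force and the opening at its end, in the units of the state.
- get_state(): the state, without advancing time (a new reading comes with each control period).
- vision.read_camera(name): name is "side" or "top"; returns a dict with "frame" (480x640x3 uint8, red, green, blue), "z_map" (480x640 float32, m along the optical axis (not along the pixel's ray), 0 where there is no reading), "fx", "fy", "cx", "cy" (pixels), "D" ([k1, k2, p1, p2, k3] as OpenCV has them; the pictures are not rectified), "R" (3x3) and "t" (3): a world point X has camera coordinates R X + t. Camera axes: x right, y down, z forward; pixel columns grow to the right and rows downward; lengths in m; the calibration is good to about 2 mm. A picture is of the moment at which its call begins.
- ctrl.sign_off(): hands the job in, once; it reports no verdict.
Trained networks look in the newest picture that a camera, given by its name, has taken for a name from the list of things; names that differ only in an ending like _2 or _b are one class to them, and where a whole thing is asked for, a point or a joint stands for the part that bears it (a point fixed in the world has none). Each returns a list of dicts, best first, with "conf" (0 to 1); they miss things now and then, are a little off and sometimes report something else, mostly with a low value. They report only what shows in the picture. A call takes as long as a camera call. They do not tell look-alikes from the thing itself.
- cut_out(camera, query): "pixels" (480x640 bool, what is visible of it) and "box" ([centre column, centre row, width, height] in pixels, round what is visible of it).
The state is a dict: "time": time; "qpos": joint angles; "dq": joint speeds; "joint_efforts": joint torques, N m; "eef_pos": TCP position; "tcp_rot": TCP orientation; "contact_force": force on the tool from outside, world axes, zero at the start; "wrist_torque": the same for the moment, N m; "opening": opening from 0.0 (shut) to 1.0 (fully open).
Only numpy, scipy, OpenCV 4.12 (cv2) and the standard library are available. Lean on these libraries where they do the work, as an engineer would, in place of code of your own. Each camera call takes 0.05 s, during which the arm holds its last target.

## Task

One of the three acrylic lamp plates standing in the wooden rack has a small notch cut out of a top corner; the notch marks its frosted end, which carries a paper job label on one face. Take that plate by its plain clear end, so that nothing covers the label, lift it out and hold it up under the inspection camera, label upward and looking squarely into the lens, in the middle of the view and about 13 cm from the lens. Finish while still holding it there; leave the other plates in the rack, everything else where it is, and do not knock the camera.

Things in the scene. Friction and masses are not known exactly. Their poses are not given: they have to be found in the camera images.
- plate_center (a point): Centre of the notched plate: acrylic, 120 mm long (its x), 8 mm thick (y), 60 mm high (z, to its upper long edge), about 70 g, upright in a rack slot. The -x end is frosted (x from -60 to -20 mm), with a 10 x 10 mm notch through the thickness at its upper corner and the label on its +y face. The clear rest (x from -20 to +60 mm) is the part to hold.
- label (a point): Centre of the paper label (30 x 34 mm) on the +y face of the notched plate's frosted end: 40 mm towards -x, 4 mm towards +y and 3 mm below the plate's centre. z points straight out of the labelled face, x along the plate towards its clear end, y down towards its lower long edge.
- plate: The same notched plate, origin at the centre of its lower long edge, axes as for the plate's centre (centre 30 mm up its z). Standing in the rack its lower edge is 8 mm and its upper edge 68 mm above the table.
- frosted_end: The frosted 40 mm of the notched plate (part of it); origin and axes as for plate.
- camera_lens (a point): Centre of the front glass of the inspection camera, a 34 mm barrel with a 49 mm ring light, 265 mm above the table. z points along the direction of view, 45 degrees down and towards the robot's side; the label belongs 130 mm along z from here. x and y lie across the view, y level.
- camera: The fixed camera stand, origin under its post on the table. Base plate 150 x 160 x 16 mm (x from -80 to +70 mm); a 365 mm post at x = +15 mm; the lens sits 115 mm towards -x of the origin, and the barrel rises from it at 45 degrees back towards the post.
- rack: The fixed wooden rack, 150 x 130 mm, 22 mm high, turned any way; origin under its centre. Three slots run along its x at y = -45, 0 and +45 mm, 10.5 mm wide, floor 8 mm above the table, open at both ends.
- blank_a_center (a point): Centre of another acrylic plate of the same size in the rack, frosted at its -x end, but with four square corners and no label. To be left alone.
- blank_b_center (a point): Centre of the third acrylic plate, like the second: square corners, no label. To be left alone.
- spool_center (a point): Centre of a solder spool standing upright, 62 mm diameter, 42 mm high. Bystander.
- cup: Dark red drinking cup, 80 mm across the rim, 95 mm high, origin under its centre. Bystander.
- screwdriver: Screwdriver with a black handle lying on the table, along its x. Bystander.
There are look-alikes about, which are no part of the job. Leave any blue or purple look-alike of the plate alone.

How it is judged:
By the outcome, as a careful person would: the job done as asked, in the order asked, and still so for the second after the job is handed in, while the arm keeps its last pose, push and grip.
It also fails if it takes over 35 s, if anything falls off the work surface, if the arm or the gripper's body presses on something with over 40 N, if the wrist force passes 120 N, or if a joint passes its speed limit or range.

## Working session

There is one attempt and no reset: what is moved stays moved. The work goes in short steps, Python scripts to look and compute and a tool call to move; the robot and the scene stay as the last step left them, time stands still between calls to the robot, and variables do not carry over. Pictures are saved under pics/ and viewed, and the job is handed in when it is done.

Besides the shell and the picture viewer there is one more tool, called after ">>>" in YAML: its name, and indented under it one key for each argument. jog_arm: Moves the arm, as the interface text tells. Its arguments: {"type":"object","properties":{"commands":{"type":"string"},"gripper":{"type":"number"},"grip_force":{"type":"number"}},"required":["commands"]}

```bash
mkdir -p pics
cat > h.py <<'E'
import numpy as np, cv2
from plant import get_state, vision, ctrl, cut_out
def grab(n):
    c=vision.read_camera(n); c['K']=np.array([[c['fx'],0,c['cx']],[0,c['fy'],c['cy']],[0,0,1.]]); c['D']=np.array(c['D'],float);c['R']=np.array(c['R']);c['t']=np.array(c['t']);return c
def world(c,uv,z=None):
    uv=np.array(uv,float).reshape(-1,2)
    n=cv2.undistortPoints(uv.reshape(-1,1,2),c['K'],c['D']).reshape(-1,2)
    if z is None: z=c['z_map'][uv[:,1].astype(int),uv[:,0].astype(int)]
    P=np.c_[n*np.reshape(z,(-1,1)),np.ones(len(n))*z]
    return (P-c['t'])@c['R']
def atz(c,uv,h):
    uv=np.array(uv,float).reshape(-1,2)
    n=cv2.undistortPoints(uv.reshape(-1,1,2),c['K'],c['D']).reshape(-1,2)
    d=np.c_[n,np.ones(len(n))]@c['R']; o=-c['t']@c['R']
    return o+d*((h-o[2])/d[:,2:3])
def proj(c,X):
    return cv2.projectPoints(np.array(X,float).reshape(-1,1,3),cv2.Rodrigues(c['R'])[0],c['t'],c['K'],c['D'])[0].reshape(-1,2)
def save(c,name): cv2.imwrite('pics/'+name,c['frame'][:,:,::-1])
E
python3 - <<'E'
from h import *
for n in('top','side'):
    c=grab(n); save(c,n+'0.png'); np.savez(n+'0.npz',**c)
    print(n,(-c['t']@c['R']).round(3),c['R'].round(2).tolist(),c['fx'])
    for q in('plate','frosted_end','label','camera','camera_lens','rack','cup','screwdriver','spool_center'):
        for r in cut_out(n,q)[:4]:
            m=r['pixels']; P=world(c,np.argwhere(m)[:,::-1]); P=P[P[:,2]<1]
            print(q,round(r['conf'],2),np.round(r['box']),np.median(P,0).round(3))
print(get_state())
E
```

```text
top [0.477 0.052 1.132] [[0.03, -1.0, 0.0], [-0.99, -0.03, -0.1], [0.1, 0.0, -1.0]] 488.03458627447594
plate 0.86 [382. 202.  55.  13.] [ 0.673 -0.092  0.051]
plate 0.73 [467. 266.  24.  53.] [ 0.526 -0.29   0.055]
plate 0.56 [460. 357.  54.  18.] [ 0.327 -0.278  0.045]
plate 0.54 [472. 283.  16.  22.] [ 0.492 -0.303  0.054]
frosted_end 0.7 [480. 353.  21.  16.] [ 0.34  -0.32   0.039]
frosted_end 0.65 [366. 202.  18.  10.] [ 0.667 -0.059  0.048]
frosted_end 0.63 [471. 285.  14.  20.] [ 0.492 -0.303  0.054]
label 0.72 [480. 186.  21.  58.] [ 0.712 -0.324  0.038]
label 0.7 [460. 359.  54.  19.] [ 0.326 -0.276  0.046]
label 0.7 [383. 200.  56.  14.] [ 0.673 -0.09   0.048]
label 0.67 [165. 252.  45.  40.] [0.54  0.398 0.042]
camera 0.84 [282. 142.  79. 114.] [0.759 0.125 0.018]
camera_lens 0.72 [282. 143.  78. 112.] [0.757 0.124 0.018]
rack 0.95 [442. 272.  68.  74.] [ 0.519 -0.237  0.021]
rack 0.68 [449. 271.  27.  56.] [ 0.523 -0.247  0.054]
cup 0.64 [166. 253.  47.  36.] [0.54  0.398 0.04 ]
screwdriver 0.69 [225. 299.  20.  84.] [0.404 0.255 0.02 ]
spool_center 0.87 [315. 318.  22.  3
[... 1284 characters left out ...]
'time': 1.0, 'qpos': array([-1.33302558e+00,  2.86291678e-01,  1.57669153e+00,  2.27897664e-06,
        1.27860516e+00, -1.50045209e-01]), 'dq': array([-7.35396017e-04, -3.06278874e-04,  5.95749759e-04, -3.63709875e-05,
       -1.00539846e-03, -5.33039056e-05]), 'joint_efforts': array([-4.69984498e-04, -4.05978298e+01, -2.92946041e+01, -2.01511457e-04,
        5.68894447e-04, -8.51214480e-06]), 'eef_pos': array([ 0.25525997, -0.62486148,  0.23133501]), 'tcp_rot': array([9.81258745e-01, 1.92694773e-01, 1.18422165e-06, 2.09563374e-06]), 'contact_force': array([ 0.07434886, -0.17066832, -0.31011975]), 'wrist_torque': array([ 0.03814469, -0.05191302,  0.01904699]), 'opening': 1.0030168259605476}
```

```bash
ls pics
```

```text
side0.png
top0.png
```

View pics/top0.png

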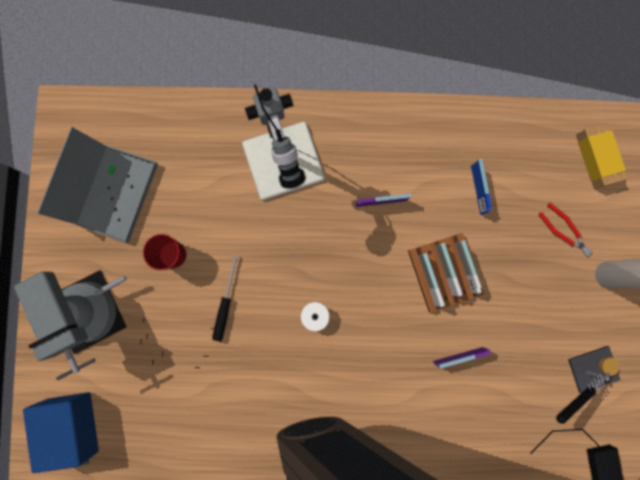

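View pics/side0.png

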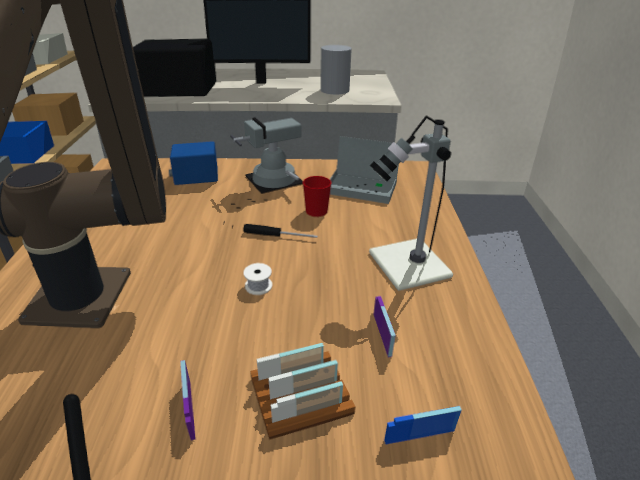

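Run:
```python
import cv2,numpy as np
a=cv2.imread('pics/top0.png')[220:325,395:500]; cv2.imwrite('pics/tz.png',cv2.resize(a,(600,600),interpolation=3))
a=cv2.imread('pics/side0.png')[335:455,240:370]; cv2.imwrite('pics/sz.png',cv2.resize(a,(650,600),interpolation=3))
```

```text
(no output)
```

View pics/tz.png

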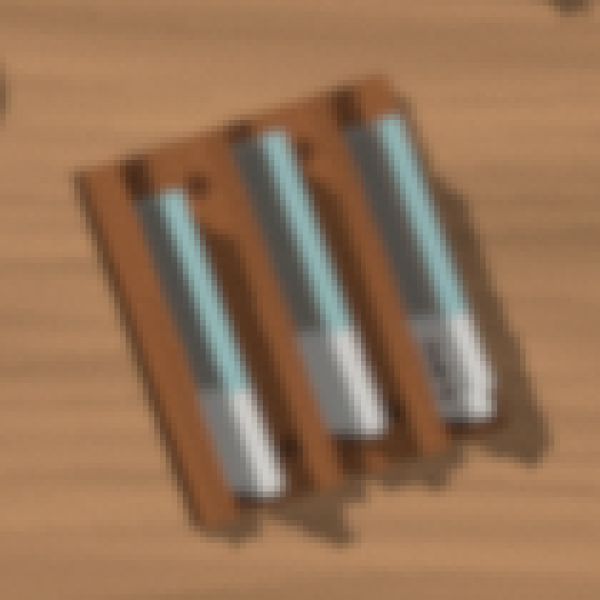

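View pics/sz.png

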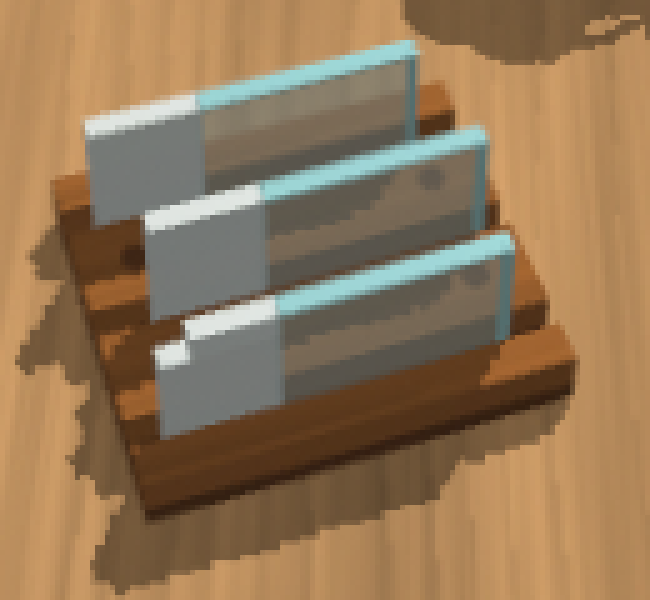

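The side view shows the notched plate nearest the side camera, with its notch at about (273,405). Its label is on the world +y face, seen in the top view at about (472,283). Next I'll measure the plate's edges and the camera's pose.

Run:
```python
from h import *
T=dict(np.load('top0.npz'));S=dict(np.load('side0.npz'))
s=105/600
t=lambda x,y:(395+(x+.5)*s-.5,220+(y+.5)*s-.5)
g=lambda x,y:(240+(x+.5)/5-.5,335+(y+.5)/5-.5)
tp=[t(391,117),t(453,317)]; print('top',atz(T,tp,.068).round(4).tolist())
sp=[g(505,238),g(270,305)]; print('side',atz(S,sp,.068).round(4).tolist())
# lower-end side corner at notch
# all z_map points in plate region
for nm,c,b in(('top',T,(395,500,220,325)),('side',S,(285,350,378,425))):
    vv,uu=np.mgrid[b[2]:b[3],b[0]:b[1]]
    P=world(c,np.c_[uu.ravel(),vv.ravel()]); k=(P[:,2]>.062)&(P[:,2]<.08)
    print(nm,k.sum()); 
    Q=P[k]
    # cluster by perpendicular coord
    th=np.deg2rad(15);
    for yaw in (14,16,18,):
        th=np.deg2rad(yaw); w=-Q[:,0]*np.sin(th)+Q[:,1]*np.cos(th); print(yaw,np.histogram(w,bins=np.arange(-.5,-.3,.008)))
```

```text
top [[0.5856, -0.2737, 0.068], [0.5093, -0.2978, 0.068]]
side [[0.5832, -0.2724, 0.068], [0.5078, -0.2997, 0.068]]
top 659
14 (array([  0,   0,   0,   0,   0,   0,   0,   0,   0,   2,  69, 128,   7,
         0,   0,  28, 124,  74,   1,   0,   3,  82, 124,  17]), array([-0.5  , -0.492, -0.484, -0.476, -0.468, -0.46 , -0.452, -0.444,
       -0.436, -0.428, -0.42 , -0.412, -0.404, -0.396, -0.388, -0.38 ,
       -0.372, -0.364, -0.356, -0.348, -0.34 , -0.332, -0.324, -0.316,
       -0.308]))
16 (array([  0,   0,   0,   0,   0,   0,   0,   0,  55, 148,   3,   0,   0,
        11, 142,  74,   0,   0,   0,  50, 161,  15,   0,   0]), array([-0.5  , -0.492, -0.484, -0.476, -0.468, -0.46 , -0.452, -0.444,
       -0.436, -0.428, -0.42 , -0.412, -0.404, -0.396, -0.388, -0.38 ,
       -0.372, -0.364, -0.356, -0.348, -0.34 , -0.332, -0.324, -0.316,
       -0.308]))
18 (array([  0,   0,   0,   0,   0,   0,  33, 170,   3,   0,   0,   0, 128,
        99,   0,   0,   0,  18, 186,  22,   0,   0,   0,   0]), array([-0.5  , -0.492, -0.484, -0.476, -0.468, -0.46 , -0.452, -0.444,
       -0.436, -0.428, -0.
[... 551 characters left out ...]
,   0,   0, 139, 197,   5,   0,   0,
         1,   2,   0,   0,   0,   0,   0,   0,   0,   0,   0]), array([-0.5  , -0.492, -0.484, -0.476, -0.468, -0.46 , -0.452, -0.444,
       -0.436, -0.428, -0.42 , -0.412, -0.404, -0.396, -0.388, -0.38 ,
       -0.372, -0.364, -0.356, -0.348, -0.34 , -0.332, -0.324, -0.316,
       -0.308]))
18 (array([  0,   0,   0,   0,   0,   0, 111, 224,   6,   0,   0,   0,   3,
         0,   0,   0,   0,   0,   0,   0,   0,   0,   0,   0]), array([-0.5  , -0.492, -0.484, -0.476, -0.468, -0.46 , -0.452, -0.444,
       -0.436, -0.428, -0.42 , -0.412, -0.404, -0.396, -0.388, -0.38 ,
       -0.372, -0.364, -0.356, -0.348, -0.34 , -0.332, -0.324, -0.316,
       -0.308]))
```

Run:
```python
from h import *
T=dict(np.load('top0.npz'));S=dict(np.load('side0.npz'))
for n,c,b in(('top',T,(235,335,80,205)),('side',S,(360,460,110,290))):
    a=c['frame'][b[2]:b[3],b[0]:b[1],::-1]; k=min(700/a.shape[1],590/a.shape[0]); cv2.imwrite(f'pics/cam_{n}.png',cv2.resize(a,None,fx=k,fy=k,interpolation=3)); print(n,k)
    vv,uu=np.mgrid[b[2]:b[3],b[0]:b[1]]
    P=world(c,np.c_[uu.ravel(),vv.ravel()])
    np.save(f'cam_{n}.npy',np.c_[P,uu.ravel(),vv.ravel()])
    k=(P[:,2]>.011)&(P[:,2]<.022)&(P[:,0]>.6); 
    r=cv2.minAreaRect((P[k][:,:2]*1000).astype(np.float32)); print(n,r,cv2.boxPoints(r).round().tolist())
    for lo in np.arange(.2,.42,.02):
        k=(P[:,2]>lo)&(P[:,2]<lo+.02); 
        if k.sum(): print(round(lo,2),k.sum(),P[k].mean(0).round(3),P[k].min(0).round(3),P[k].max(0).round(3))
```

```text
top 4.72
top ((767.4343872070312, 134.12451171875), (149.84854125976562, 159.0369110107422), 19.975540161132812) [[670.0, 183.0], [724.0, 34.0], [865.0, 85.0], [811.0, 234.0]]
0.2 2 [0.782 0.146 0.212] [0.781 0.146 0.207] [0.782 0.146 0.217]
0.22 1 [0.782 0.147 0.227] [0.782 0.147 0.227] [0.782 0.147 0.227]
0.26 110 [0.667 0.098 0.274] [0.648 0.073 0.262] [0.688 0.122 0.28 ]
0.28 437 [0.676 0.101 0.289] [0.648 0.077 0.28 ] [0.788 0.17  0.3  ]
0.3 817 [0.742 0.125 0.313] [0.672 0.088 0.3  ] [0.808 0.181 0.32 ]
0.32 820 [0.746 0.125 0.328] [0.686 0.094 0.32 ] [0.812 0.166 0.34 ]
0.34 127 [0.77  0.139 0.349] [0.729 0.119 0.34 ] [0.811 0.163 0.36 ]
0.36 193 [0.777 0.14  0.365] [0.747 0.129 0.36 ] [0.798 0.153 0.373]
side 3.2777777777777777
side ((781.9730834960938, 642.3890380859375), (1217.955078125, 206.55618286132812), 87.64427947998047) [[654.0, 38.0], [860.0, 30.0], [910.0, 1247.0], [704.0, 1255.0]]
0.2 83 [0.794 0.141 0.21 ] [0.779 0.13  0.2  ] [0.827 0.168 0.22 ]
0.22 80 [0.794 0.141 0.23 ] [0.779 0.13  0.22 ] [0.825 0.168 0.24 ]
0.24 91 [0.787 0.138 0.251] [0.678 0.077 0.24 ] [0.823 0.167 0.26 ]
0.26 191 [0.71  0.097 0.271] [0.65  0.072 0.26 ] [0.821 0.163 0.28 ]
0.28 457 [0.715 0.101 0.29 ] [0.648 0.075 0.28 ] [0.812 0.154 0.3  ]
0.3 677 [0.748 0.11  0.31 ] [0.674 0.085 0.3  ] [0.815 0.175 0.32 ]
0.32 459 [0.758 0.122 0.328] [0.689 0.093 0.32 ] [0.816 0.164 0.34 ]
0.34 124 [0.775 0.134 0.35 ] [0.731 0.118 0.34 ] [0.811 0.164 0.36 ]
0.36 86 [0.774 0.14  0.365] [0.747 0.129 0.36 ] [0.796 0.148 0.374]
```

View pics/cam_top.png

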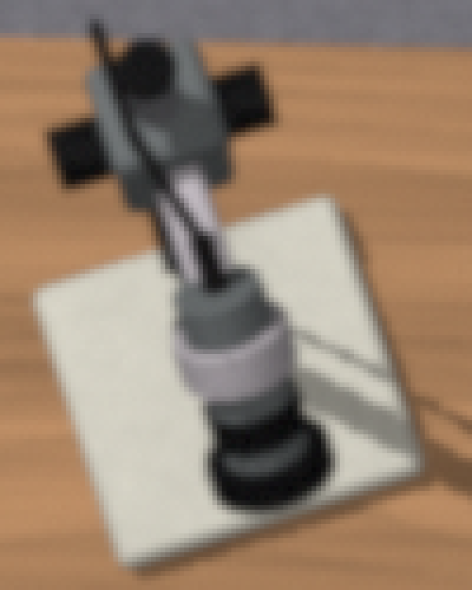

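View pics/cam_side.png

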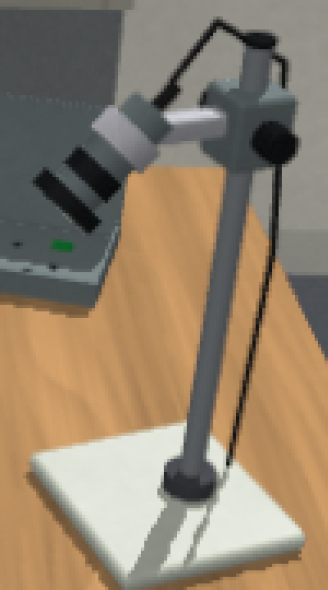

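Run:
```python
from h import *
T=dict(np.load('top0.npz'));S=dict(np.load('side0.npz'))
for nm,c,b in(('top',T,(395,500,220,325)),('side',S,(270,350,360,430))):
    vv,uu=np.mgrid[b[2]:b[3],b[0]:b[1]]
    P=world(c,np.c_[uu.ravel(),vv.ravel()])
    if nm=='top':
        k=(P[:,2]>.014)&(P[:,2]<.03)
        r=cv2.minAreaRect((P[k][:,:2]*1000).astype(np.float32)); print('rack',r)
    col=c['frame'][vv.ravel(),uu.ravel()].astype(int)
    k=(P[:,2]>.062)&(P[:,2]<.08)
    br=(col[:,2]>150)&(col[:,1]>150)
    th=np.deg2rad(18); w=-P[:,0]*np.sin(th)+P[:,1]*np.cos(th)
    for lo,hi in((-.456,-.434),(-.412,-.388),(-.368,-.344)):
        q=k&br&(w>lo)&(w<hi)
        if q.sum()<10: continue
        X=P[q]; m=X.mean(0); u=np.linalg.svd(X[:,:2]-m[:2])[2][0]; u*=np.sign(u[0]); a=(X[:,:2]-m[:2])@u
        print(nm,q.sum(),m.round(4),np.degrees(np.arctan2(u[1],u[0])).round(2),'ends',(m[:2]+u*a.min()).round(4),(m[:2]+u*a.max()).round(4), 'w',np.percentile(w[q],[2,50,98]).round(4))
```

```text
rack ((516.3981323242188, -249.59359741210938), (148.90182495117188, 132.32107543945312), 19.49425506591797)
top 154 [ 0.5287 -0.2925  0.0672] 19.31 ends [ 0.4821 -0.3088] [ 0.5834 -0.2733] w [-0.446  -0.4415 -0.4373]
top 161 [ 0.5183 -0.2488  0.0667] 19.56 ends [ 0.467 -0.267] [ 0.576  -0.2283] w [-0.4016 -0.3966 -0.3931]
top 175 [ 0.4936 -0.2097  0.0668] 19.4 ends [ 0.4424 -0.2277] [ 0.5523 -0.189 ] w [-0.3567 -0.3517 -0.3481]
side 277 [ 0.5314 -0.2914  0.0665] 19.66 ends [ 0.4815 -0.3092] [ 0.5846 -0.2724] w [-0.4458 -0.4414 -0.4368]
side 271 [ 0.5195 -0.2478  0.0665] 19.69 ends [ 0.4665 -0.2667] [ 0.5777 -0.227 ] w [-0.401  -0.3964 -0.3912]
```

>>> jog_arm:
  commands: "0.15 0.17 0 0 0 1.5; 0.15 0.17 0 0 0 1.5; 0.15 0.17 0 0 0 1.5; 0.15 0.17 0 0 0 1.5; 0.15 0.17 0 0 0 1.5; 0.15 0.17 0 0 0 1.5; 0.15 0.17 0 0 0 1.5; 0.15 0.17 0 0 0 1.5; 0.311 0.346 -0.09 0 0 3.094; 0.311 0.346 -0.09 0 0 3.094; 0.311 0.346 -0.09 0 0 3.094; 0.311 0.346 -0.09 0 0 3.094; 0.311 0.346 -0.09 0 0 3.094; 0.311 0.346 -0.09 0 0 3.094; 0.311 0.346 -0.09 0 0 3.094; 0.311 0.346 -0.09 0 0 3.094; 0.311 0.346 -0.09 0 0 3.094; 0.311 0.346 -0.09 0 0 3.094; 0.311 0.346 -0.09 0 0 3.094"
  gripper: 40

```text
time: 3.38
eef_pos: [0.5663, -0.2789, 0.1414]
tcp_rot: [-0.169, 0.986, -0.0, 0.0]
contact_force: [0.4, -0.0, -0.2]
opening: 0.399
```

```bash
python3 - <<'E'
from h import *
s=get_state();print(s['time'],s['qpos'].round(4).tolist(),s['eef_pos'].round(4),s['tcp_rot'].round(4),s['opening'])
from scipy.spatial.transform import Rotation as R
print(R.from_quat(s['tcp_rot']).as_matrix().round(4))
for n in('top','side'):
    c=grab(n);save(c,n+'1.png')
    print(n)
    # projected expected plate outline & fingers
E
python3 - <<'E'
import cv2
a=cv2.imread('pics/top1.png')[220:325,395:500];b=cv2.imread('pics/side1.png')[320:450,240:370]
cv2.imwrite('pics/z1.png',cv2.hconcat([cv2.resize(a,(400,400),interpolation=3),cv2.resize(b,(400,400),interpolation=3)]))
E
```

```text
3.375 [-0.6181, 0.2766, 1.7605, 0.0, 1.1044, -2.5277] [ 0.5663 -0.2789  0.1414] [-1.686e-01  9.857e-01 -0.000e+00  1.000e-04] 0.3987384946099809
[[-9.432e-01 -3.323e-01  1.000e-04]
 [-3.323e-01  9.432e-01 -1.000e-04]
 [-1.000e-04 -1.000e-04 -1.000e+00]]
top
side
```

View pics/z1.png

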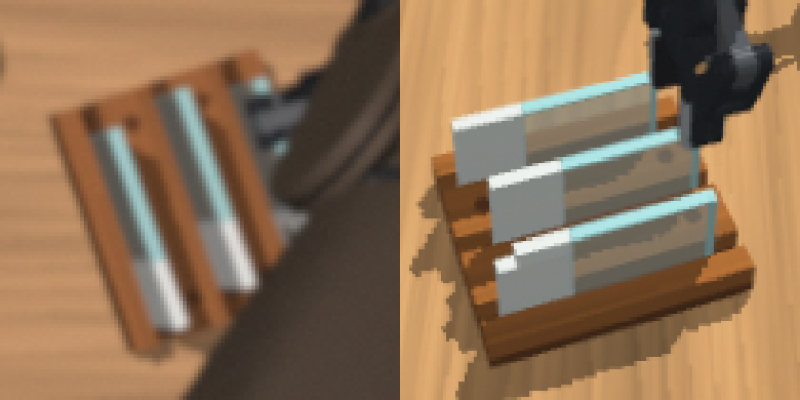

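Tool is above the clear end, jaws across the plate thickness. I'll go down slowly to a TCP height of 0.034 m.

>>> jog_arm:
  commands: "0 0 -0.03 0 0 0; 0 0 -0.055 0 0 0; 0 0 -0.075 0 0 0; 0 0 -0.09 0 0 0; 0 0 -0.1 0 0 0; 0 0 -0.107 0 0 0; 0 0 -0.107 0 0 0; 0 0 -0.107 0 0 0"

```text
time: 4.47
eef_pos: [0.5667, -0.2792, 0.035]
tcp_rot: [-0.169, 0.986, -0.0, 0.0]
contact_force: [0.3, 0.3, -0.1]
opening: 0.4
```

Run:
```python
from h import *
s=get_state();print(s['time'],s['qpos'].round(4).tolist(),s['eef_pos'].round(4),s['contact_force'].round(2),s['opening'])
c=grab('side');save(c,'side2.png')
cv2.imwrite('pics/z2.png',cv2.resize(c['frame'][320:450,240:370,::-1],(600,600),interpolation=3))
```

```text
4.475 [-0.6181, 0.4153, 1.8019, -0.0, 0.923, -2.5291] [ 0.5667 -0.2792  0.035 ] [ 0.27  0.33 -0.14] 0.40012960590052515
```

View pics/z2.png

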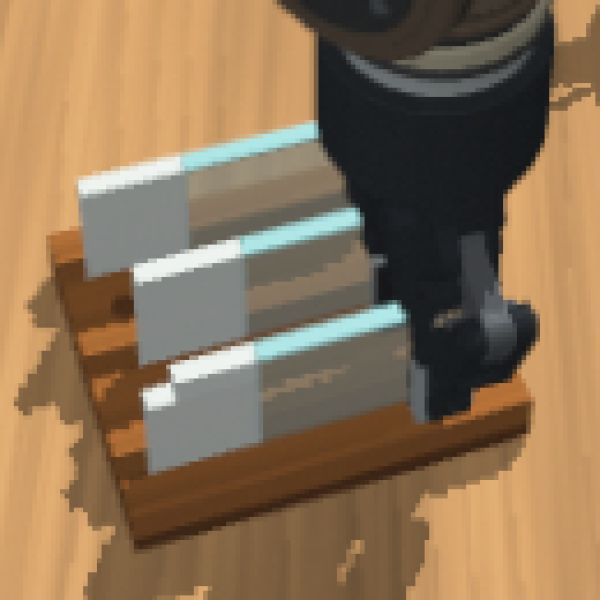

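The near finger sits outside the plate at the clear end and the neighbour is untouched. Closing now.

>>> jog_arm:
  commands: "0 0 0 0 0 0; 0 0 0 0 0 0; 0 0 0 0 0 0; 0 0 0 0 0 0; 0 0 0 0 0 0; 0 0 0 0 0 0"
  gripper: 0
  grip_force: 60

```text
time: 5.28
eef_pos: [0.5666, -0.279, 0.0349]
tcp_rot: [-0.169, 0.986, -0.0, 0.0]
contact_force: [-0.7, 1.2, 5.2]
opening: 0.083
```

>>> jog_arm:
  commands: "0 0 0.01 0 0 0; 0 0 0.03 0 0 0; 0 0 0.06 0 0 0; 0 0 0.1 0 0 0; 0 0 0.14 0 0 0; 0 0 0.17 0 0 0; 0 0 0.17 0 0 0"

```text
time: 6.15
eef_pos: [0.5679, -0.28, 0.209]
tcp_rot: [-0.169, 0.986, -0.003, 0.003]
contact_force: [0.1, -0.6, -0.4]
opening: 0.082
```

Run:
```python
from h import *
s=get_state();print(s['time'],s['qpos'].round(4).tolist(),s['eef_pos'].round(4),s['contact_force'].round(2),s['opening'])
c=grab('side');save(c,'side3.png'); np.savez('side3.npz',**c)
```

```text
6.15 [-0.6181, 0.2095, 1.7106, -0.0, 1.2131, -2.5291] [ 0.5679 -0.28    0.209 ] [ 0.15 -0.6  -0.43] 0.08245441936071755
```

View pics/side3.png

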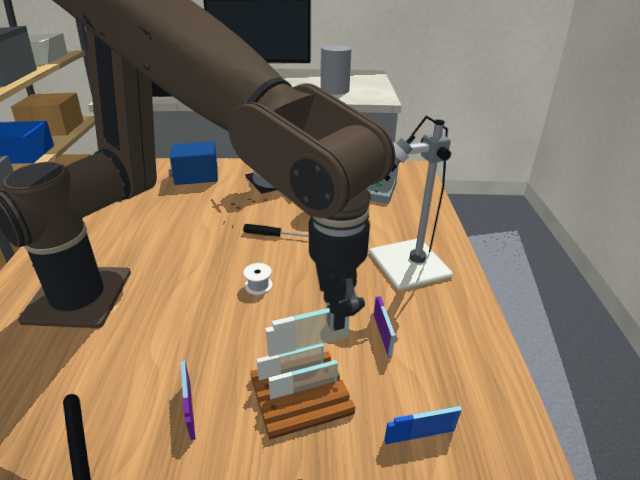

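The plate is out of the rack, and the other two are standing undisturbed at about (295,365) and (305,380). Next I'll measure the plate's pose in the hand and fit the arm kinematics.

Run:
```python
from h import *
D=[(.2863,1.5767,-1.333,.2553,-.6249,.2313),(.2766,1.7605,-.6181,.5663,-.2789,.1414),(.4153,1.8019,-.6181,.5667,-.2792,.035),(.2095,1.7106,-.6181,.5679,-.28,.209)]
A=[];b=[]
for q2,q3,q1,x,y,z in D:
    r=x*np.cos(q1)+y*np.sin(q1); l=-x*np.sin(q1)+y*np.cos(q1); print('lat',l)
    A+=[[np.sin(q2),np.sin(q2+q3),0],[np.cos(q2),np.cos(q2+q3),1]]; b+=[r,z]
sol=np.linalg.lstsq(np.array(A),b,rcond=None); print(sol[0],(np.array(A)@sol[0]-b).round(4))
c=dict(np.load('side3.npz'))
th=np.deg2rad(19.45); u=np.array([np.cos(th),np.sin(th),0])
vv,uu=np.mgrid[300:365,255:345]; P=world(c,np.c_[uu.ravel(),vv.ravel()]); a=c['frame'][300:365,255:345,::-1]
cv2.imwrite('pics/z3.png',cv2.resize(a,(720,520),interpolation=3))
```

```text
lat 0.10091330766413878
lat 0.10086572121698548
lat 0.10085302202831226
lat 0.10089642255766795
[0.41020031 0.57412924 0.00445849] [-0.0018  0.0013  0.0017 -0.0005  0.0002 -0.001  -0.0003  0.0002]
```

View pics/z3.png

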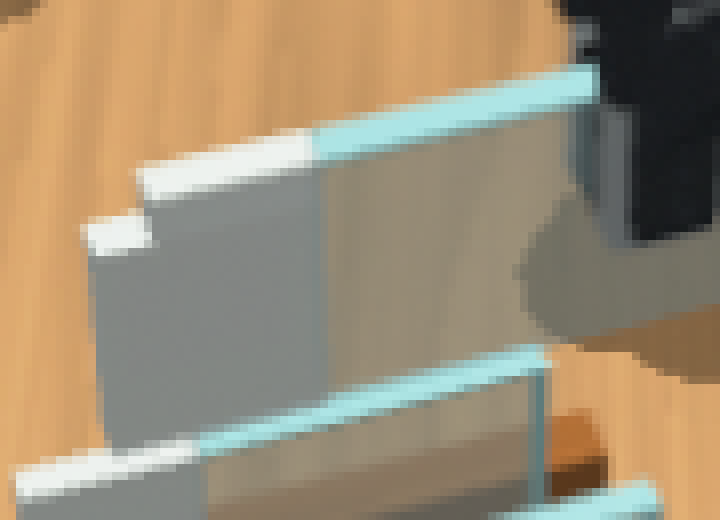

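```bash
cat > kin.py <<'E'
import numpy as np
from scipy.spatial.transform import Rotation as R
from scipy.optimize import least_squares
C=R.from_euler('z',np.pi/2)
PAR=dict(a2=.4102,a3=.5741,H=.3045,L=.30,off=.1009)
LO=np.array([-2.77,-.9,.21,-1.53,.24,-2.84]);HI=np.array([2.77,2.22,2.48,4.67,2.81,2.84])
def fk(q,s4=1,p=PAR):
    r1=R.from_euler('z',q[0]);r2=r1*R.from_euler('y',q[1]);r3=r2*R.from_euler('y',q[2])
    rt=r3*R.from_euler('z',s4*q[3])*R.from_euler('y',q[4])*R.from_euler('z',q[5])*C
    x=np.array([0,0,p['H']])+r1.apply([0,p['off'],0])+r2.apply([0,0,p['a2']])+r3.apply([0,0,p['a3']])+rt.apply([0,0,p['L']])
    return x,rt
def ik(x,rt,s4=1,p=PAR,n=30):
    out=[]
    rng=np.random.default_rng(0)
    for i in range(n):
        q0=LO+(HI-LO)*rng.random(6)
        f=lambda q:np.r_[(fk(q,s4,p)[0]-x)*5,(fk(q,s4,p)[1]*rt.inv()).as_rotvec()]
        s=least_squares(f,q0,bounds=(LO,HI))
        if s.cost<1e-8 and not any(np.allclose(s.x,o,atol=1e-2) for o in out): out.append(s.x)
    return out
cy=np.deg2rad(20); lens=np.array([.664,.0965,.265]); X=np.array([np.cos(cy),np.sin(cy),0]);Y=np.array([-np.sin(cy),np.cos(cy),0]);Z=np.array([0,0,1.])
d=(-X-Z)/2**.5; n=-d; target=lens+.13*d
# in-hand: tool frame: tool y=plate y, tool z=-plate z, tool x=-plate x
lab_tool=np.array([.08,.004,-.0]) # overwritten
def goal(phi,lt):
    # phi: roll about n ; phi=0 -> tool z = forward down
    tz=(X-Z)/2**.5; ty=n; tx=np.cross(ty,tz)
    rt=R.from_rotvec(n*phi)*R.from_matrix(np.c_[tx,ty,tz])
    return target-rt.apply(lt),rt
E
python3 - <<'E'
from h import *; from kin import *
q=[-.6181,.2095,1.7106,0,1.2131,-2.5291]; x,r=fk(q); print(x.round(4),r.as_matrix().round(3).tolist())
# plate in hand nominal
th=np.deg2rad(19.5);px=np.array([np.cos(th),np.sin(th),0]);py=np.array([-np.sin(th),np.cos(th),0]);pz=np.array([0,0,1.])
cen=np.array([.5284,-.2925,.038]); lab=cen-.04*px+.004*py-.003*pz
tcp=np.array([.5666,-.279,.0349]); rt=R.from_matrix(np.c_[-px,py,-pz])
lt=rt.inv().apply(lab-tcp); print('label in tool',lt)
for s4 in(1,-1):
  for ph in range(-180,180,20):
    g=goal(np.deg2rad(ph),lt)
    for o in ik(*g,s4,n=12):
        print(s4,ph,g[0].round(3),o.round(2).tolist(), 'm',np.minimum(o-LO,HI-o).min().round(2))
c=dict(np.load('side3.npz'))
cen2=cen+[.0013,-.0009,.1741]
im=cv2.resize(c['frame'][300:365,255:345,::-1],(720,520),interpolation=3)
for a,b in((60,30),(-20,30),(-50,30),(-50,20),(-60,20),(-20,-25)):
    for s in(-4,4):
        p=proj(c,cen2+px*a/1e3+pz*b/1e3+py*s/1e3)[0]; pp=((p-[255,300]+.5)*8-.5).astype(int); cv2.circle(im,tuple(int(v) for v in pp),3,(0,0,255),-1)
cv2.imwrite('pics/z3b.png',im)
E
```

```text
[ 0.5697 -0.2813  0.2093] [[-0.943, -0.334, 0.007], [-0.334, 0.943, -0.005], [-0.005, -0.007, -1.0]]
label in tool [ 8.05152976e-02  4.02576189e-03 -1.00000000e-04]
1 -160 [0.531 0.128 0.19 ] [0.27, 1.22, 1.26, -1.33, 2.72, 1.89] m 0.09
1 -140 [0.519 0.109 0.207] [0.37, 1.05, 1.47, -1.36, 2.44, 1.82] m 0.17
1 -120 [0.515 0.085 0.22 ] [0.45, 0.83, 1.7, -1.39, 2.14, 1.78] m 0.14
1 -100 [0.517 0.058 0.226] [0.48, 0.56, 1.94, -1.44, 1.82, 1.73] m 0.09
1 -80 [0.527 0.032 0.226] [0.44, 0.27, 2.17, -1.51, 1.46, 1.65] m 0.02
1 0 [ 0.603 -0.012  0.17 ] [-0.45, -0.18, 2.35, 1.03, 0.63, -1.56] m 0.13
1 20 [ 0.619 -0.     0.151] [-0.54, 0.1, 2.16, 1.05, 1.01, -1.69] m 0.32
1 40 [0.63  0.019 0.134] [-0.55, 0.39, 1.93, 1.01, 1.33, -1.73] m 0.55
1 60 [0.635 0.043 0.121] [-0.51, 0.66, 1.69, 0.98, 1.63, -1.74] m 0.79
1 80 [0.632 0.07  0.114] [-0.44, 0.9, 1.46, 0.98, 1.92, -1.73] m 0.89
1 100 [0.623 0.096 0.114] [-0.35, 1.11, 1.25, 1.0, 2.21, -1.73] m 0.6
1 120 [0.607 0.119 0.121] [-0.24, 1.27, 1.09, 1.05, 2.49, -1.72] m 0.32
1 140 [0.588 0.135 0.134] [-0.11, 1.37, 1.0, 1.07, 2.75, -1.76] m 0.06
-1 -1
[... 312 characters left out ...]
44, 0.27, 2.17, 1.51, 1.46, 1.65] m 0.31
-1 -60 [0.542 0.009 0.219] [0.3, -0.05, 2.36, 1.58, 1.02, 1.52] m 0.12
-1 0 [ 0.603 -0.012  0.17 ] [-0.45, -0.18, 2.35, -1.03, 0.63, -1.56] m 0.13
-1 20 [ 0.619 -0.     0.151] [-0.54, 0.1, 2.16, -1.05, 1.01, -1.69] m 0.32
-1 40 [0.63  0.019 0.134] [-0.55, 0.39, 1.93, -1.01, 1.33, -1.73] m 0.52
-1 60 [0.635 0.043 0.121] [-0.51, 0.66, 1.69, -0.98, 1.63, -1.74] m 0.55
-1 80 [0.632 0.07  0.114] [-0.44, 0.9, 1.46, -0.98, 1.92, -1.73] m 0.55
-1 100 [0.623 0.096 0.114] [-0.35, 1.11, 1.25, -1.0, 2.21, -1.73] m 0.53
-1 120 [0.607 0.119 0.121] [-0.24, 1.27, 1.09, -1.05, 2.49, -1.72] m 0.32
-1 140 [0.588 0.135 0.134] [-0.11, 1.37, 1.0, -1.07, 2.75, -1.76] m 0.06
```

View pics/z3b.png

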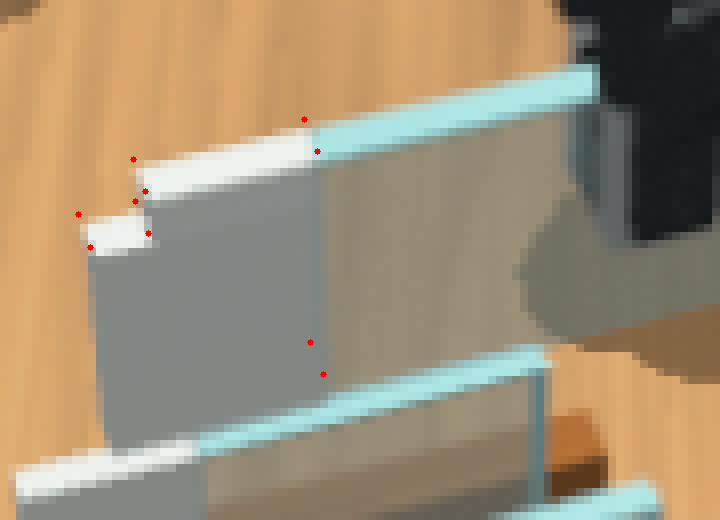

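Run:
```python
from h import *; from kin import *
lt=np.array([.0805,.004,0])
s=get_state(); q0=s['qpos']; x0=s['eef_pos']; r0=R.from_quat(s['tcp_rot']); print(x0,s['time'])
for ph in(20,30,40):
    g=goal(np.deg2rad(ph),lt); rv=(g[1]*r0.inv()).as_rotvec()
    print(ph,g[0].round(4),(g[0]-x0).round(4),rv.round(3),np.linalg.norm(rv), 'wrist',(g[0]-g[1].apply([0,0,.3])).round(3))
    for f in np.linspace(0,1,11):
        rt=R.from_rotvec(rv*f)*r0; x=x0+(g[0]-x0)*f
        o=ik(x,rt,1,n=6); pl=[x+rt.apply([-.02-0+a,0,b]) for a in(0,.12) for b in(-.036,.024)]
        print(round(f,1),[k.round(2).tolist() for k in o],'minz',min(p[2] for p in pl).round(3),'dlens',min(np.linalg.norm(p-lens) for p in pl).round(3))
```

```text
[ 0.56675154 -0.27925414  0.20606604] 6.2
20 [ 6.191e-01 -3.000e-04  1.508e-01] [ 0.0524  0.2789 -0.0553] [ 0.918 -0.034 -1.324] 1.6114600942380028 wrist [ 0.467 -0.165  0.35 ]
0.0 [[-0.62, 0.21, 1.72, -0.0, 1.21, -2.53]] minz 0.182 dlens 0.378
0.1 [[-0.62, 0.22, 1.72, 0.08, 1.25, -2.42]] minz 0.174 dlens 0.356
0.2 [[-0.61, 0.22, 1.73, 0.17, 1.27, -2.32]] minz 0.167 dlens 0.334
0.3 [[-0.61, 0.22, 1.75, 0.26, 1.28, -2.22]] minz 0.161 dlens 0.309
0.4 [[-0.61, 0.21, 1.79, 0.36, 1.27, -2.12]] minz 0.157 dlens 0.285
0.5 [[-0.61, 0.2, 1.83, 0.46, 1.25, -2.03]] minz 0.155 dlens 0.261
0.6 [[-0.61, 0.19, 1.89, 0.56, 1.22, -1.95]] minz 0.152 dlens 0.239
0.7 [[-0.6, 0.17, 1.95, 0.67, 1.18, -1.87]] minz 0.147 dlens 0.209
0.8 [[-0.59, 0.14, 2.02, 0.79, 1.13, -1.8]] minz 0.141 dlens 0.18
0.9 [[-0.57, 0.12, 2.09, 0.91, 1.07, -1.74]] minz 0.136 dlens 0.155
1.0 [[-0.54, 0.1, 2.16, 1.05, 1.01, -1.69]] minz 0.13 dlens 0.138
30 [0.6256 0.0083 0.1418] [ 0.0588  0.2876 -0.0643] [ 0.974  0.131 -1.24 ] 1.5823522406613202 wrist [ 0.504 -0.195  0.325]
0.0 [[-0.62, 0.21, 1.72, -0.0, 1.21, -2.53]] minz 0.182 dl
[... 845 characters left out ...]
53]] minz 0.182 dlens 0.378
0.1 [[-0.61, 0.24, 1.69, 0.07, 1.28, -2.43]] minz 0.175 dlens 0.354
0.2 [[-0.6, 0.28, 1.68, 0.16, 1.34, -2.33]] minz 0.168 dlens 0.33
0.3 [[-0.6, 0.31, 1.67, 0.24, 1.38, -2.23]] minz 0.161 dlens 0.304
0.4 [[-0.59, 0.33, 1.68, 0.34, 1.41, -2.14]] minz 0.154 dlens 0.278
0.5 [[-0.59, 0.35, 1.7, 0.44, 1.42, -2.05]] minz 0.147 dlens 0.253
0.6 [[-0.59, 0.36, 1.73, 0.54, 1.42, -1.97]] minz 0.14 dlens 0.23
0.7 [[-0.59, 0.37, 1.76, 0.65, 1.41, -1.9]] minz 0.133 dlens 0.207
0.8 [[-0.58, 0.38, 1.81, 0.76, 1.39, -1.83]] minz 0.126 dlens 0.178
0.9 [[-0.57, 0.38, 1.87, 0.88, 1.36, -1.78]] minz 0.119 dlens 0.155
1.0 [[-0.55, 0.39, 1.93, 1.01, 1.33, -1.73]] minz 0.112 dlens 0.138
```

>>> jog_arm:
  commands: "0.006 0.029 -0.006 0.097 0.013 -0.124; 0.012 0.058 -0.013 0.195 0.026 -0.248; 0.018 0.086 -0.019 0.292 0.039 -0.372; 0.024 0.115 -0.026 0.39 0.052 -0.496; 0.029 0.144 -0.032 0.487 0.066 -0.62; 0.035 0.173 -0.039 0.584 0.079 -0.744; 0.035 0.173 -0.039 0.584 0.079 -0.744; 0.035 0.173 -0.039 0.584 0.079 -0.744"

```text
time: 7.2
eef_pos: [0.601, -0.1064, 0.1647]
tcp_rot: [0.202, 0.938, 0.283, 0.01]
contact_force: [0.2, 0.2, -1.2]
opening: 0.082
```

Run:
```python
from h import *; from kin import *
s=get_state(); print(s['time'],s['qpos'].round(3).tolist(),s['eef_pos'].round(4),s['contact_force'].round(2),s['opening'])
for s4 in(1,-1):
    x,r=fk(s['qpos'],s4); print(s4,x.round(4),np.degrees((r*R.from_quat(s['tcp_rot']).inv()).magnitude()))
c=grab('side');save(c,'side4.png')
```

```text
7.2 [-0.561, 0.264, 1.81, 0.564, 1.31, -1.924] [ 0.601  -0.1064  0.1647] [ 0.18  0.2  -1.25] 0.08187901842343553
1 [ 0.6101 -0.0811  0.1719] 3.641403335271322e-14
-1 [ 0.4453 -0.3435  0.1719] 64.5974053634427
```

View pics/side4.png

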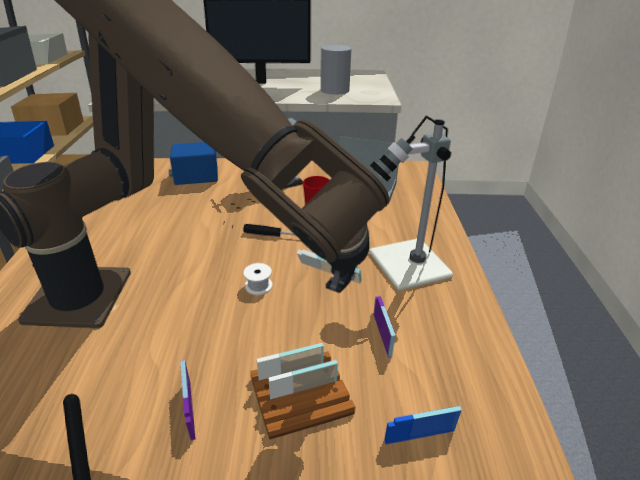

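The notched plate is rotating as planned and nothing was touched. The two blanks remain in the rack. Now the rest of the move.

Run:
```python
from h import *; from kin import *
lt=np.array([.0805,.004,0]); s=get_state(); x0=s['eef_pos']; r0=R.from_quat(s['tcp_rot'])
g=goal(np.deg2rad(30),lt); rv=(g[1]*r0.inv()).as_rotvec(); print(g[0]-x0,rv,np.linalg.norm(rv))
for f in np.linspace(.2,1,5): print(*((g[0]-x0)*f).round(3),*(rv*f).round(3))
```

```text
[ 0.02409357  0.1149519  -0.02360969] [ 0.38838181  0.0529883  -0.49785398] 0.6336456178455308
0.005 0.023 -0.005 0.078 0.011 -0.1
0.01 0.046 -0.009 0.155 0.021 -0.199
0.014 0.069 -0.014 0.233 0.032 -0.299
0.019 0.092 -0.019 0.311 0.042 -0.398
0.024 0.115 -0.024 0.388 0.053 -0.498
```

>>> jog_arm:
  commands: "0.005 0.023 -0.005 0.078 0.011 -0.1; 0.01 0.046 -0.009 0.155 0.021 -0.199; 0.014 0.069 -0.014 0.233 0.032 -0.299; 0.019 0.092 -0.019 0.311 0.042 -0.398; 0.024 0.115 -0.024 0.388 0.053 -0.498; 0.024 0.115 -0.024 0.388 0.053 -0.498; 0.024 0.115 -0.024 0.388 0.053 -0.498; 0.024 0.115 -0.024 0.388 0.053 -0.498"

```text
time: 8.25
eef_pos: [0.6264, 0.0078, 0.1426]
tcp_rot: [0.431, 0.788, 0.44, 0.017]
contact_force: [0.4, 0.1, -0.6]
opening: 0.085
```

Run:
```python
from h import *; from kin import *
lt=np.array([.0805,.004,0]); s=get_state(); x0=s['eef_pos']; r0=R.from_quat(s['tcp_rot'])
print(s['time'],s['qpos'].round(3).tolist(),s['contact_force'].round(2),s['opening'])
g=goal(np.deg2rad(30),lt); rv=(g[1]*r0.inv()).as_rotvec(); print('rem',(g[0]-x0).round(4),rv.round(4))
T0=dict(np.load('top0.npz'))
ims=[]
for n_ in('top','side'):
    c=grab(n_);save(c,n_+'5.png');np.savez(n_+'5.npz',**c)
    cen=x0+r0.apply(lt)
    p=proj(c,cen)[0]; print(n_,'label px',p.round(1))
    u,v=p.astype(int); w=40
    a=c['frame'][v-w:v+w,u-w:u+w,::-1].copy(); a=cv2.resize(a,(400,400),interpolation=3)
    # outline of plate: label +/-; tool x=-plate x: plate x range label-20..+100
    for dx,dz in((.02,-.033),(-.1,-.033),(-.1,.027),(.02,.027),(.015,-.017),(-.015,-.017),(-.015,.017),(.015,.017)):
        q=proj(c,x0+r0.apply(lt+[dx,0,dz]))[0]; q=((q-[u-w,v-w]+.5)*5-.5).astype(int); cv2.circle(a,tuple(int(k) for k in q),3,(0,0,255),-1)
    ims.append(a)
    for q in('label','frosted_end','plate'):
        for r in cut_out(n_,q)[:5]:
            uv=np.argwhere(r['pixels'])[:,::-1]; P=world(c,uv); 
            if np.linalg.norm(np.median(P,0)-cen)<.09:
                m=P.mean(0);nn=np.linalg.svd(P-np.median(P,0),full_matrices=False)[2][2]
                print(n_,q,round(r['conf'],2),np.round(r['box']),np.median(P,0).round(4),len(P),nn.round(3))
print('target',target,n)
cv2.imwrite('pics/z5.png',cv2.hconcat(ims))
```

```text
8.25 [-0.483, 0.244, 2.005, 1.054, 1.139, -1.653] [ 0.44  0.07 -0.63] 0.08511846281576138
rem [-0.0008  0.0005 -0.0008] [0.0007 0.0024 0.001 ]
top label px [308.9 233.8]
top label 0.61 [318. 226.  55.  45.] [0.5914 0.0405 0.1672] 1083 [-0.784 -0.601 -0.154]
top frosted_end 0.78 [311. 237.  32.  22.] [0.5742 0.0599 0.1766] 480 [-0.987  0.117 -0.11 ]
top plate 0.69 [320. 224.  50.  39.] [0.5915 0.0394 0.1675] 1040 [-0.804 -0.572 -0.161]
side label px [334.5 217.9]
target [0.57761981 0.06506018 0.17307612] [0.66446302 0.24184476 0.70710678]
```

View pics/z5.png

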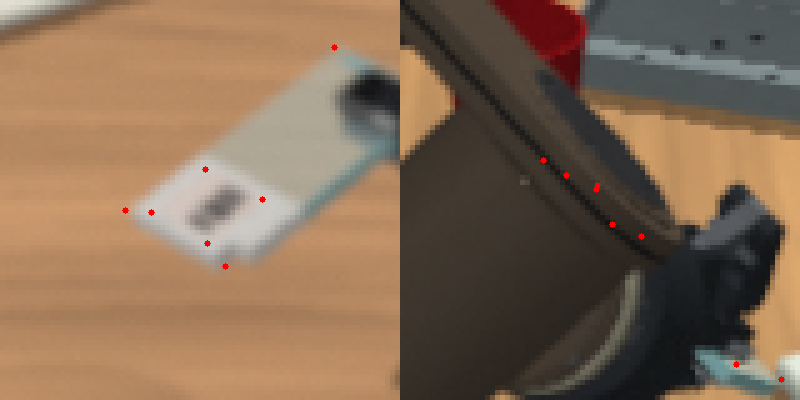

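View pics/top5.png

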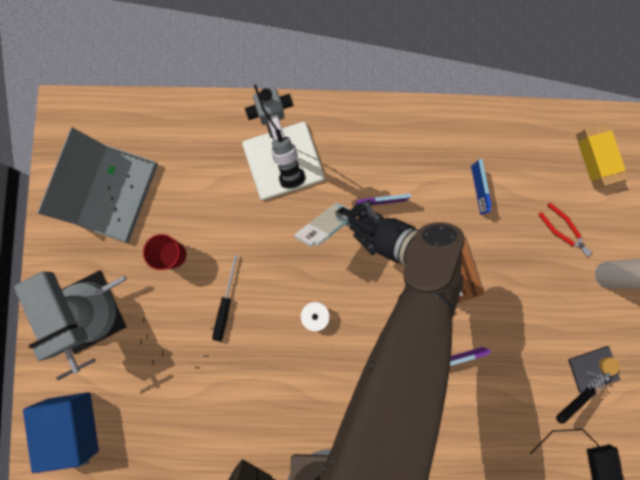

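View pics/side5.png

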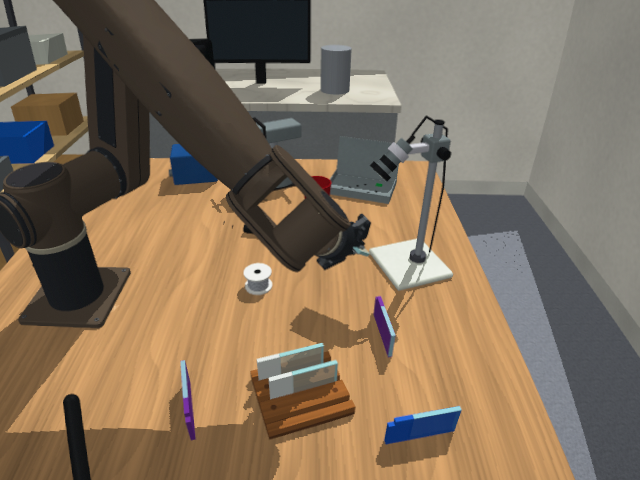

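Run:
```python
from h import *; from kin import *
s=get_state(); x0=s['eef_pos']; r0=R.from_quat(s['tcp_rot']); print(s['time'],x0)
lt=np.array([.0805,.004,0])
c=dict(np.load('top5.npz'))
vv,uu=np.mgrid[195:255,285:360]; uv=np.c_[uu.ravel(),vv.ravel()]; P=world(c,uv)
L=r0.inv().apply(P-x0)-lt  # label frame in tool axes
k=(L[:,0]>-.05)&(L[:,0]<.018)&(L[:,2]>-.03)&(L[:,2]<.024)&(abs(L[:,1])<.015)
A=np.c_[L[k][:,[0,2]],np.ones(k.sum())]; y=L[k,1]
for _ in range(5):
    co=np.linalg.lstsq(A,y,rcond=None)[0]; e=abs(A@co-y); g=e<.003; A=A[g];y=y[g]
print('n',len(y),'tilt deg',np.degrees(co[:2]).round(2),'offset mm',co[2]*1e3,'std',(A@co-y).std())
# silhouette extents of bright frosted part in tool axes
col=c['frame'][195:255,285:360].reshape(-1,3).astype(int)
q=(abs(L[:,1])<.015)&(L[:,0]>-.1)&(L[:,0]<.04)&(abs(L[:,2])<.06)
print('tool x max',np.percentile(L[q,0],[98,99.5]),'z',np.percentile(L[q&(L[:,0]>-.05)&(L[:,0]<.0)][:,2],[1,99]))
a=c['frame'][195:255,285:345,::-1]; a=cv2.resize(a,(600,600),interpolation=3)
for dx,dz in((.02,-.023),(.01,-.033),(.01,-.023),(-.02,-.033),(-.02,.027),(-.1,-.033),(-.1,.027),(.02,.027),(.015,-.017),(-.015,-.017),(-.015,.017),(.015,.017)):
    p=proj(c,x0+r0.apply(lt+[dx,0,dz]))[0]; p=((p-[285,195]+.5)*10-.5).astype(int); cv2.circle(a,tuple(int(k) for k in p),4,(0,0,255),-1)
cv2.imwrite('pics/z6.png',a)
# camera: barrel axis and lens re-estimate from depth
PP=np.vstack([np.load('cam_top.npy'),np.load('cam_side.npy')])[:,:3]
rel=PP-lens; t=-(rel@d); rad=rel-np.outer(rel@d,d); k=(t>-.02)&(t<.12)&(np.linalg.norm(rad,axis=1)<.04)
for lo in np.arange(-.01,.09,.01):
    kk=k&(t>lo)&(t<lo+.01); Xc=rad[kk]; lx=np.cross(Y,d)
    if kk.sum()>5:
        a_=Xc@Y;b_=Xc@lx; M=np.c_[2*a_,2*b_,np.ones(len(a_))]; o=np.linalg.lstsq(M,a_**2+b_**2,rcond=None)[0]
        print(round(lo,2),kk.sum(),'circ Y,perp mm',(o[:2]*1e3).round(1),'rad',(np.sqrt(o[2]+o[0]**2+o[1]**2)*1e3).round(1))
```

```text
8.65 [0.62528569 0.00903195 0.1413231 ]
n 572 tilt deg [-0.26  0.21] offset mm 0.1362985905733723 std 0.001065954462607004
tool x max [0.01768604 0.0185758 ] z [-0.03523624  0.02527349]
-0.01 15 circ Y,perp mm [-2.8  1.3] rad 17.0
0.0 252 circ Y,perp mm [-0.3 -1.3] rad 24.1
0.01 286 circ Y,perp mm [-0.3 -0.4] rad 19.2
0.02 188 circ Y,perp mm [-0.7 -1.2] rad 17.9
0.03 201 circ Y,perp mm [-0.4 -1. ] rad 17.2
0.04 155 circ Y,perp mm [-0.8 -0.8] rad 16.5
0.05 233 circ Y,perp mm [-0.5 -1.7] rad 21.7
0.06 285 circ Y,perp mm [-0.7 -0.9] rad 20.0
0.07 200 circ Y,perp mm [-0.  -3.3] rad 17.9
0.08 271 circ Y,perp mm [-2.  -5.1] rad 15.5
```

View pics/z6.png

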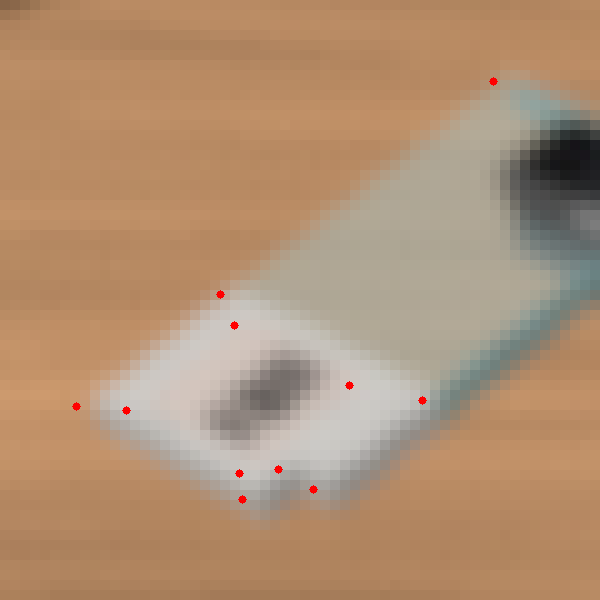

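Run:
```python
from h import *; from kin import *
c=grab('top'); s=get_state(); x0=s['eef_pos']; r0=R.from_quat(s['tcp_rot']); print(s['time'],x0,s['opening'],s['contact_force'].round(2))
lt=np.array([.0805,.004,0]); save(c,'top7.png'); np.savez('top7.npz',**c)
a=c['frame'][195:255,285:345,::-1]; a=cv2.resize(a,(600,600),interpolation=3)
for dx,dz in((.02,-.023),(.01,-.033),(.01,-.023),(-.02,-.033),(-.02,.027),(-.1,-.033),(-.1,.027),(.02,.027)):
    p=proj(c,x0+r0.apply(lt+[dx,0,dz]))[0]; p=((p-[285,195]+.5)*10-.5).astype(int); print(dx,dz,p);cv2.circle(a,tuple(int(k) for k in p),4,(0,0,255),-1)
p0=proj(c,x0+r0.apply(lt))[0]
for ax in([1e-3,0,0],[0,0,1e-3]): print('px per mm',((proj(c,x0+r0.apply(lt+ax))[0]-p0)*10).round(2))
cv2.imwrite('pics/z7.png',a)
```

```text
8.7 [0.62525837 0.00911317 0.14129556] 0.08370826126168499 [-0.04  0.38  0.29]
0.02 -0.023 [241 499]
0.01 -0.033 [313 489]
0.01 -0.023 [278 470]
-0.02 -0.033 [422 400]
-0.02 0.027 [219 294]
-0.1 -0.033 [699 175]
-0.1 0.027 [493  81]
0.02 0.027 [ 76 406]
px per mm [-3.62  2.87]
px per mm [-3.34 -1.81]
```

View pics/z7.png

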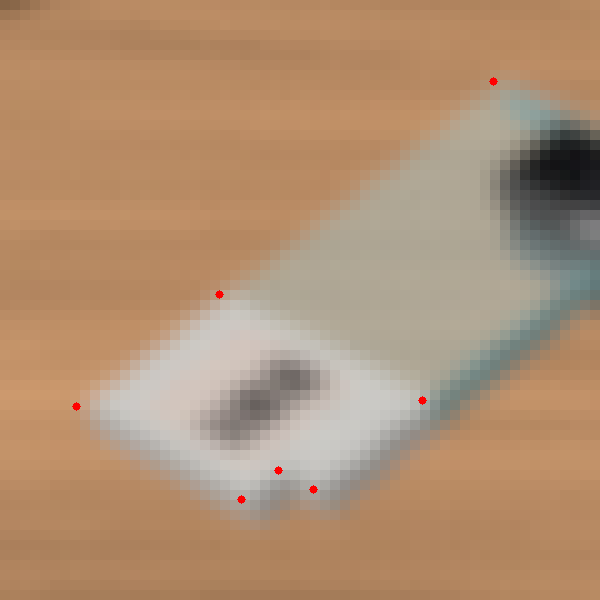

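Run:
```python
from kin import *
from plant import get_state
s=get_state(); r0=R.from_quat(s['tcp_rot']); lt=np.array([.0805,.004,0])
lab=s['eef_pos']+r0.apply(lt)+r0.apply([-.0007,0,-.0022])
tgt=target-.0004*Y-.001*np.cross(Y,d)
print('shift',tgt-lab)
```

```text
shift [ 0.00148107  0.00104622 -0.00140453]
```

>>> jog_arm:
  commands: "0.0015 0.001 -0.0015 0 0 0; 0.0015 0.001 -0.0015 0 0 0; 0.0015 0.001 -0.0015 0 0 0; 0.0015 0.001 -0.0015 0 0 0; 0.0015 0.001 -0.0015 0 0 0; 0.0015 0.001 -0.0015 0 0 0"

```text
time: 9.45
eef_pos: [0.6268, 0.0101, 0.1399]
tcp_rot: [0.431, 0.787, 0.441, 0.016]
contact_force: [0.1, -0.3, -1.3]
opening: 0.082
```

Run:
```python
from kin import *
from h import *
c=grab('top'); save(c,'top8.png')
s=get_state(); r0=R.from_quat(s['tcp_rot']); lt=np.array([.0805,.004,0])-[.0007,0,.0022]
lab=s['eef_pos']+r0.apply(lt); v=lab-lens
print(s['time'],'dist',v@d,'off',np.linalg.norm(v-(v@d)*d),'ang',np.degrees(np.arccos(r0.apply([0,1,0])@n)),s['opening'],abs(s['dq']).max())
print(ctrl.sign_off())
```

```text
9.5 dist 0.1300578084402486 off 0.0011429137305043848 ang 0.10776181709242363 0.08515936813574683 0.0008489778001655259
the job is handed in; nothing more can be done
None
```

I gripped the notched plate by its clear end with 60 N, about 40 mm from its centre, and lifted it out of the rack. It is now held under the inspection camera with the label uncovered and facing the lens. I handed the job in at 9.5 s, with the arm still holding the plate.

- **Final position:** the last check gave the label 130 mm from the lens, about 1 mm off the view axis. The tool's jaw axis, which the plate face follows, was 0.1° off squarely facing the lens.
- **Face angle:** a plane fitted to the top camera's depth points, taken before the last small shift, agreed with the expected face to about 0.3° and 0.1 mm.
- **A disagreement:** across the view, the plate showed about 2 mm away from where the arm's readings placed it. That is within the stated calibration accuracy. I shifted the arm about 2 mm to correct it, but did not measure the result again in a picture.
- **Rest of the scene:** the two blank plates were standing in the rack in the last side view, and the contact forces stayed small throughout. I saw no sign of anything else being touched, including the camera.

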